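# Roll a tablet tube out of its spring clips into the order carton

## Robot

A 6-joint arm with a two-finger parallel gripper is mounted at the origin on the work surface. World frame = base frame: x ahead of the robot, y to its left, z up, the work surface at z = 0. Lengths are in mm, angles in rad, forces in N, time in s.
With the tool pointing down it reaches from about 300 to 775 mm from the base axis. Payload 14.6 kg.
Tool frame: the origin (TCP) lies at the very end of the fingers, on their centre line; the grasp point (between the pads) lies 19 mm behind it; z points along the fingers, y is the line along which they close (so a half turn about z gives the same grasp; the last joint's range is limited). The gripper opens to 94 mm and grips with 3 to 60 N. Pads are 16 mm wide; open, the fingers measure 119 mm over their backs; the gripper's body (75 mm by 177 mm) begins 78 mm behind the grasp point.
Start: joints at [-1.362, 0.3, 1.521, -0, 1.321, -0.067], TCP at [149.767, -529.206, 205.446] pointing down, gripper open.
Joint ranges: [-3.03, 3.03], [-0.79, 2.21], [0.23, 2.52], [-1.04, 4.18], [0, 3.07], [-2.55, 2.55]. Speed limits (rad/s): [2.22, 2.22, 2.57, 3.14, 3.14, 3.14].

## Interface

Orientations are given as [roll, pitch, yaw] about the fixed x, y, z axes, in that order (R = Rz(yaw) Ry(pitch) Rx(roll)).
In Python, from cell import manip, camera, get_calibration gives the robot as it stands.
- The arm moves only by the tool arm_command, never from a script. Its argument "targets" is a list of rows, each an object of numbers: "hand": the opening, from -1 (shut) to 1 (fully open), so that 0 is half open; "x", "y", "z": the shift along the tool's x, y, z in m; "yaw": the turn about the tool's z in rad. In form: [{"hand": .., "x": .., "y": .., "z": .., "yaw": ..}, ...]. A call has 1 to 10 rows; each row shifts and turns the commanded pose from where the row before left it, along the tool's axes as they then stand; what a row does not reach is not made up. A row lasts 1/10 s, in which the tool goes at most 50 mm and 8.59 degrees, less where a joint would pass 70% of its speed; a pose out of reach is approached as far as the arm can. A call is refused whole if a number of a shift passes 0.05 or a number of a turn 0.15, either way. A call with a gripper value outside its range is refused whole. The fingers move at their own pace and stop on an object; "newtons" is the grip in N (left out, the last holds). Time passes only in rows, so rows that do not move let the fingers close. It gives the time, the measured TCP pose, the force, the opening and the grip force at its end, in the units of the state.
- manip.read_state(): the state, without advancing time (a new reading comes with each control period).
- camera(name): name is "side" or "top"; returns the picture (384x512x3 uint8, red, green, blue); there is no depth.
- get_calibration(name): a dict with "K" (3x3 intrinsics, pixels), "dist_coeffs" ([k1, k2, p1, p2, k3] as OpenCV has them; the pictures are not rectified), "cam_to_world" (4x4, takes a point from camera to world coordinates). Camera axes: x right, y up, looking along -z (the intrinsics and any distortion apply to the point x, -y, -z); pixel columns grow to the right and rows downward; lengths in mm; the calibration is good to about 2 mm. A picture is of the moment at which its call begins. get_calibration takes no time and is no camera call.
- manip.sign_off(): hands the job in; it is judged then, once.
The state is a dict: "clock": time; "joints": joint angles; "qd": joint speeds; "effort": joint torques, N m; "eef_pos": TCP position; "eef_rot": TCP orientation; "wrist_force": force on the tool from outside, world axes, zero at the start; "moment": the same for the moment, N m; "finger_gap": finger opening in mm; "finger_force": force on a finger pad.
Only numpy, scipy, OpenCV 4.12 (cv2) and the standard library are available. Lean on these libraries where they do the work, as an engineer would, in place of code of your own. Each camera call takes 0.05 s, during which the arm holds its last target. There are 200 camera calls.

## Task

At the hospital dispensing desk, take the orange-capped tablet tube out of its clip rack by rolling it sideways, level along the rails, out under the spring leaves on the open side until it is clear of them (it cannot be pulled straight up). Then lift it and set it down gently, lying flat inside the open cardboard carton, and let go. Do not let it fall onto the desk, and leave the green-capped tube in its clips.

Things in the scene. Friction and masses are not known exactly. Their poses are not given: they have to be found in the camera images.
- orange_tube_center (a point): Centre of the orange-capped tube: rigid white cylinder, orange cap and bands, 28 mm across, 146 mm long, 80 to 150 g, smooth; its y axis runs along it to the cap. Clipped at the start, axis 75 mm above the desk. Pushed level to the rack's -x with 4 to 10 N it lifts the leaves and is clear, free to be lifted, with its centre 35 to 50 mm from the seat. Pulled straight up it is blocked after 5 mm.
- green_tube_center (a point): Centre of the green-capped tube, same size and shape, clipped in a second, identical rack. Leave it there.
- clip_rack: Fixed rack holding the orange tube. Origin under the seated tube's centre, on the desk; y along the tube, -x the open side. Base 10 mm thick. Two clips 14 mm wide at y = +-50 mm, tops under 112 mm high even when sprung; fingers fit between. Each: rail, top 61 mm high, to a stop 8 mm high at x -66 mm; back plate at x +15; sprung leaf over the tube, lip at x -12. Cheeks 5 mm beyond the tube's ends.
- carton: Fixed open brown cardboard carton: 160 (x) by 220 (y) by 50 mm high outside, walls and floor 4 mm, short flaps folded out. Origin: centre of its underside; y along its long side. The tube fits flat only roughly along y; on the floor its axis is 18 mm above the desk. It may roll against a wall.
Mind the look-alikes: they are no part of the job. What is shaped like the part that bears orange_tube_center but yellow is not meant.

How it is judged:
By the outcome, as a careful person would: the job done as asked, in the order asked, and still so for the second after the job is handed in, with the robot touching nothing.
It also fails if it takes over 42 s, if anything falls off the work surface, if the arm or the gripper's body presses on something with over 40 N, if the wrist force passes 120 N, or if a joint passes its speed limit or range.

## Working session

There is one attempt and no reset: what is moved stays moved. The work goes in short steps, Python scripts to look and compute and a tool call to move; the robot and the scene stay as the last step left them, time stands still between calls to the robot, and variables do not carry over. Pictures are saved under pics/ and viewed, at most 10 in all, crops included, and the job is handed in when it is done.

Besides the shell and the picture viewer there is one more tool, called after "Call:" as a command line: name --argument value ..., lists and objects as JSON in quotes. arm_command: Moves the arm, as the interface text tells. Its arguments: {"type":"object","properties":{"targets":{"type":"array"},"newtons":{"type":"number"}},"required":["targets"]}

```bash
mkdir -p pics
python3 - <<'E'
from cell import manip,camera,get_calibration
import cv2,numpy as np
for n in("top","side"):
    cv2.imwrite(f"pics/{n}0.png",camera(n)[:,:,::-1])
    c=get_calibration(n);print(n,np.round(c["K"],1).tolist(),c["dist_coeffs"],np.round(c["cam_to_world"],3).tolist())
print(manip.read_state())
E
```

```text
top [[458.2, 0.0, 248.0], [0.0, 458.2, 192.1], [0.0, 0.0, 1.0]] [-0.14334903  0.          0.          0.          0.        ] [[-0.023, 0.987, -0.156, 276.978], [-1.0, -0.023, 0.003, -3.176], [-0.001, 0.156, 0.988, 1079.832], [0.0, 0.0, 0.0, 1.0]]
side [[486.3, 0.0, 251.0], [0.0, 486.3, 184.0], [0.0, 0.0, 1.0]] [-0.03796067  0.          0.          0.          0.        ] [[-1.0, 0.006, 0.004, 433.453], [-0.002, -0.792, 0.61, 842.678], [0.007, 0.61, 0.792, 1159.949], [0.0, 0.0, 0.0, 1.0]]
{'clock': 0.1, 'joints': array([-1.36156014e+00,  3.00386890e-01,  1.52151158e+00,  8.46855876e-06,
        1.32074103e+00, -6.66020627e-02]), 'qd': array([-9.39925545e-05, -4.58438063e-04, -2.92145421e-03, -8.57076043e-04,
        1.40771807e-03, -3.51646568e-04]), 'effort': array([ 4.14485726e-05, -5.32644618e+01, -3.53284657e+01,  7.08971615e-02,
        2.34898907e-02, -6.33384502e-05]), 'eef_pos': array([ 149.74201167, -528.9702534 ,  204.961934  ]), 'eef_rot': array([-3.14054867e+00, -7.78555579e-05,  2.75836109e-01]), 'wrist_force': array([-0.40412684, -0.19945043, -0.05271681]), 'moment': array([0.03797692, 0.01733192, 0.01967331]), 'finger_force': 0.0, 'finger_gap': 93.90959260451426}
```

View pics/top0.png

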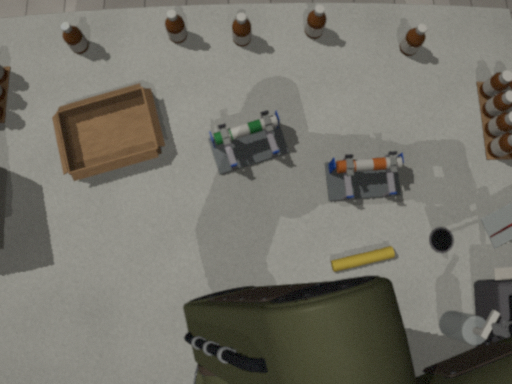

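View pics/side0.png

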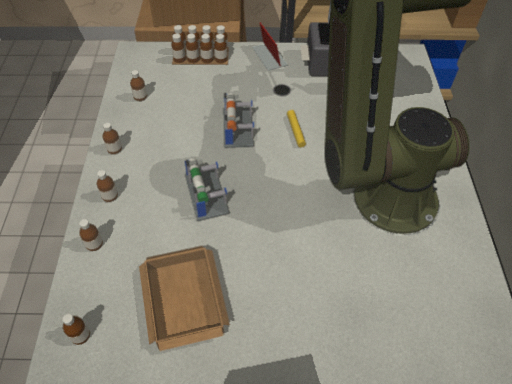

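The top view shows the orange tube at about (368,164), with rails running down the image (toward the robot). The green tube is at (246,130), the carton at (110,132) and the yellow decoy at (362,259). In the side view, orange is at about (232,112), green at (200,182) and the carton at (184,297).

Run:
```python
import cv2,numpy as np
t=cv2.imread("pics/top0.png");s=cv2.imread("pics/side0.png")
a=cv2.resize(t[140:210,315:415],(800,560),interpolation=cv2.INTER_CUBIC)
b=cv2.resize(s[85:155,200:280],(640,560),interpolation=cv2.INTER_CUBIC)
cv2.imwrite("pics/c.png",a);cv2.imwrite("pics/d.png",b)
for n,i in(("top",t),("side",s)):
    h=cv2.cvtColor(i,cv2.COLOR_BGR2HSV)
    m=cv2.inRange(h,(3,150,130),(14,255,255))
    N,l,st,c=cv2.connectedComponentsWithStats(m)
    print(n,[(st[k].tolist(),c[k].round(1).tolist()) for k in range(1,N) if st[k,4]>15])
```

```text
top [([374, 158, 12, 8, 73], [379.5, 161.3]), ([339, 161, 7, 7, 44], [342.0, 163.9])]
side [([227, 101, 7, 6, 36], [230.1, 103.8]), ([228, 121, 8, 9, 50], [231.3, 124.6])]
```

View pics/c.png

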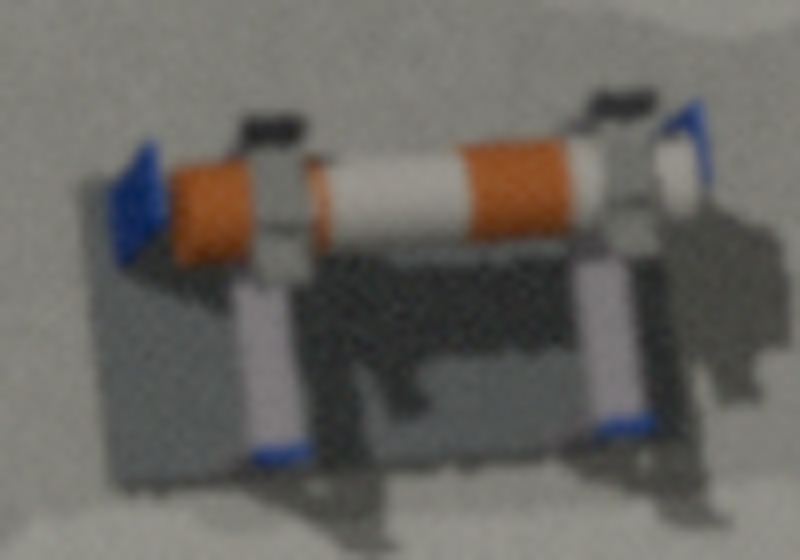

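View pics/d.png

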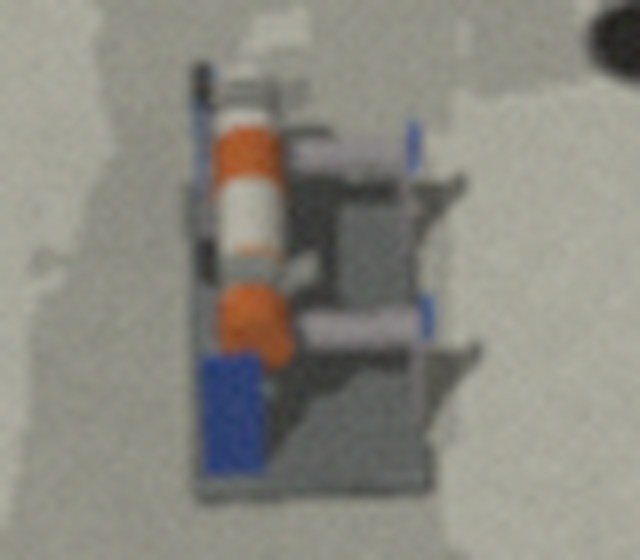

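The crops show the cap end toward world +y (top px 336.5,167) and the plain end at (402,162.5). The centre between the clips is about (364.7,165) in top and (231.3,111.7) in side. The open side with the blue stops faces the robot.

```bash
cat > h.py <<'E'
import cv2,numpy as np
from cell import get_calibration
def ray(n,p):
    c=get_calibration(n);T=np.array(c["cam_to_world"])
    u=cv2.undistortPoints(np.array([[p]],float),np.array(c["K"]),np.array(c["dist_coeffs"]))[0,0]
    d=T[:3,:3]@[u[0],-u[1],-1];return T[:3,3],d/np.linalg.norm(d)
def plane(n,p,z):
    o,d=ray(n,p);return o+d*(z-o[2])/d[2]
def tri(a,b):
    (o,d),(p,e)=ray("top",a),ray("side",b)
    s=np.linalg.lstsq(np.c_[d,-e],p-o,rcond=None)[0];A=o+s[0]*d;B=p+s[1]*e
    return ((A+B)/2).round(1),round(float(np.linalg.norm(A-B)),1)
E
python3 - <<'E'
from h import *
print("band",tri((379.6,163.7),(230.9,104)),"white",tri((364.7,165),(231.3,111.7)))
a,b=plane("top",(336.5,166.9),75),plane("top",(402.1,162.5),75)
print(a,b,(a+b)/2,np.linalg.norm(a-b),np.arctan2(*(a-b)[[1,0]]))
# stop tops
p,q=plane("top",(315+282/8,140+452/8),69),plane("top",(315+627/8,140+425/8),69)
print("stops",p,q,np.arctan2(*(p-q)[[1,0]]))
t=cv2.imread("pics/top0.png");s=cv2.imread("pics/side0.png")
o=np.hstack([cv2.resize(t[75:190,45:170],(400,368)),cv2.resize(s[240:355,130:240],(352,368))])
cv2.imwrite("pics/e.png",o)
E
```

```text
band (array([ 491.8, -302.4,   89.6]), 1.8) white (array([ 489.6, -268.4,   88.7]), 1.7)
[ 488.56129818 -206.90088946   75.        ] [ 495.93146232 -359.53155896   75.        ] [ 492.24638025 -283.21622421   75.        ] 152.80850955334208 1.6190464186890385
stops [ 421.33994749 -235.63502393   69.        ] [ 426.65950943 -335.53718974   69.        ] 1.6239938013803201
```

View pics/e.png

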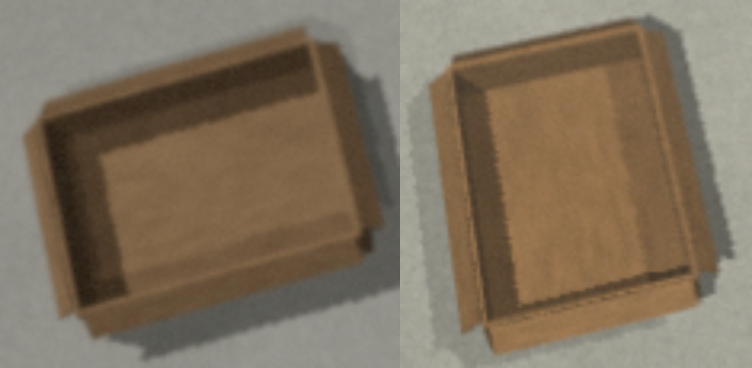

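The crop shows the carton's inner rim corners. In crop pixels, top has (45,120),(308,43),(357,232),(75,308); side has (83,322),(55,65),(238,25),(290,268) in the same order.

Run:
```python
from h import *
T=np.array([(45,120),(308,43),(357,232),(75,308)])/3.2+[45,75]
S=np.array([(83,322),(55,65),(238,25),(290,268)])/3.2+[130,240]
P=[]
for a,b in zip(T,S):
    r=tri(a,b);P.append(r[0]);print(r)
P=np.array(P);print(P.mean(0),[np.linalg.norm(P[i]-P[i-1]).round() for i in range(4)])
for i,j in((0,1),(3,2)):print(np.arctan2(*(P[i]-P[j])[[1,0]]))
```

```text
(array([646.6, 446.5,  47.7]), 1.5)
(array([693.1, 241.9,  58.6]), 1.6)
(array([548.5, 202.9,  55.8]), 0.5)
(array([497.5, 409.6,  60.6]), 1.3)
[596.425 325.225  55.675] [np.float64(154.0), np.float64(210.0), np.float64(150.0), np.float64(213.0)]
1.7942729279355296
1.8126991281250402
```

Tube centre is about (491,-283) with its axis at about 75 (the top surface triangulates to 89). The tube yaw is 1.62. The carton centre is about (596,325) with its long axis at 1.80. All of these match the sizes given. Next I plan the approach rows.

```bash
cat > plan.py <<'E'
import sys,json,numpy as np
from cell import manip
def plan(x,y,z,yaw,n):
    s=manip.read_state();p=s["eef_pos"];c=s["eef_rot"][2];w=(yaw-c)/n
    d=(np.array([x,y,z])-p)/n/1000;R=[]
    for i in range(n):
        a=c+i*w
        R.append(dict(x=round(d[0]*np.cos(a)+d[1]*np.sin(a),4),y=round(d[0]*np.sin(a)-d[1]*np.cos(a),4),z=round(-d[2],4),yaw=round(-w,4)))
    print(p.round(1),s["eef_rot"].round(3),s["clock"]);print(json.dumps(R))
if __name__=="__main__":
    a=list(map(float,sys.argv[1:]));plan(*a[:4],int(a[4]))
E
python3 plan.py 491 -283 170 1.62 10
```

```text
[ 149.7 -529.   205. ] [-3.141 -0.     0.276] 0.1
[{"x": 0.0395, "y": -0.0144, "z": 0.0035, "yaw": -0.1344}, {"x": 0.0411, "y": -0.0089, "z": 0.0035, "yaw": -0.1344}, {"x": 0.0419, "y": -0.0034, "z": 0.0035, "yaw": -0.1344}, {"x": 0.042, "y": 0.0023, "z": 0.0035, "yaw": -0.1344}, {"x": 0.0413, "y": 0.0079, "z": 0.0035, "yaw": -0.1344}, {"x": 0.0399, "y": 0.0134, "z": 0.0035, "yaw": -0.1344}, {"x": 0.0377, "y": 0.0186, "z": 0.0035, "yaw": -0.1344}, {"x": 0.0349, "y": 0.0235, "z": 0.0035, "yaw": -0.1344}, {"x": 0.0314, "y": 0.0279, "z": 0.0035, "yaw": -0.1344}, {"x": 0.0274, "y": 0.0319, "z": 0.0035, "yaw": -0.1344}]
```

Call:
arm_command --targets '[{"hand": 1,"x": 0.0395,"y": -0.0145,"z": 0.0035,"yaw": -0.134},{"hand": 1,"x": 0.041,"y": -0.009,"z": 0.0035,"yaw": -0.134},{"hand": 1,"x": 0.042,"y": -0.0035,"z": 0.0035,"yaw": -0.134},{"hand": 1,"x": 0.042,"y": 0.0025,"z": 0.0035,"yaw": -0.134},{"hand": 1,"x": 0.0415,"y": 0.008,"z": 0.0035,"yaw": -0.134},{"hand": 1,"x": 0.04,"y": 0.0135,"z": 0.0035,"yaw": -0.134},{"hand": 1,"x": 0.0375,"y": 0.0185,"z": 0.0035,"yaw": -0.134},{"hand": 1,"x": 0.035,"y": 0.0235,"z": 0.0035,"yaw": -0.134},{"hand": 1,"x": 0.0315,"y": 0.028,"z": 0.0035,"yaw": -0.134},{"hand": 1,"x": 0.0275,"y": 0.032,"z": 0.0035,"yaw": -0.134}]'

```text
clock: 1.1
eef_pos: [493.0, -282.3, 170.1]
eef_rot: [-3.141, -0.0, 1.621]
wrist_force: [-0.0, -1.2, -0.5]
finger_gap: 94.1
finger_force: 0.0
```

Call:
arm_command --targets '[{"hand": 1},{"hand": 1},{"hand": 1}]'

```text
schema error: expected keys hand, x, y, z, yaw
```

```bash
python3 plan.py 491 -283 140 1.62 3
python3 - <<'E'
from cell import camera
import cv2,numpy as np
t=camera("top")[:,:,::-1];s=camera("side")[:,:,::-1]
cv2.imwrite("pics/f.png",np.hstack([cv2.resize(t[110:230,300:430],(400,370)),cv2.resize(s[60:160,180:290],(400,370))]))
E
```

```text
[ 493.  -282.3  170.1] [-3.141 -0.     1.621] 1.1
[{"x": -0.0002, "y": -0.0007, "z": 0.01, "yaw": 0.0004}, {"x": -0.0002, "y": -0.0007, "z": 0.01, "yaw": 0.0004}, {"x": -0.0002, "y": -0.0007, "z": 0.01, "yaw": 0.0004}]
```

View pics/f.png

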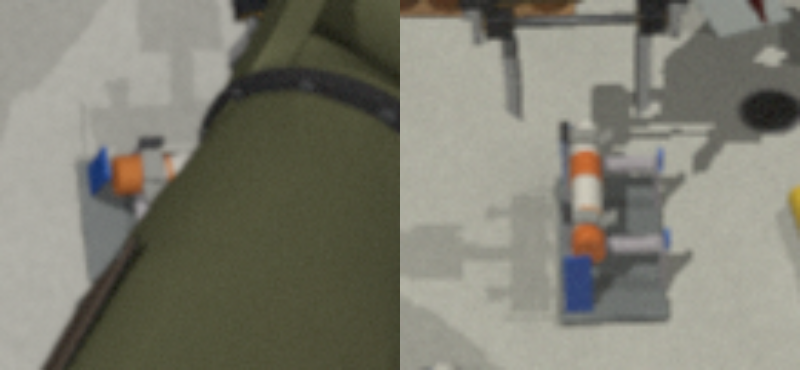

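The side crop shows the open fingers with tips at about (515,115) and (642,112), straddling the tube line. The white mid-part is at (587,193). I'll check the tips against the tube in this same camera.

Run:
```python
from h import *
f=lambda u,v:(180+(u-400)*.275,60+v*100/370)
a,b=plane("side",f(515,115),170),plane("side",f(642,112),170);print(a,b,(a+b)/2)
print(plane("side",f(587,193),89))
```

```text
[ 547.87896086 -272.72797473  170.        ] [ 442.56716671 -277.27799408  170.        ] [ 495.22306379 -275.0029844   170.        ]
[ 489.9906233  -266.36038949   89.        ]
```

Call:
arm_command --targets '[{"hand": 1,"x": 0,"y": -0.003,"z": 0.02,"yaw": 0},{"hand": 1,"x": 0,"y": 0,"z": 0.025,"yaw": 0},{"hand": 1,"x": 0,"y": 0,"z": 0.025,"yaw": 0},{"hand": 1,"x": 0,"y": 0,"z": 0.025,"yaw": 0},{"hand": 1,"x": 0,"y": 0,"z": 0.018,"yaw": 0},{"hand": 1,"x": 0,"y": 0,"z": 0,"yaw": 0}]'

```text
clock: 1.8
eef_pos: [487.2, -283.4, 55.1]
eef_rot: [-3.138, -0.003, 1.614]
wrist_force: [-0.1, 0.3, 1.1]
finger_gap: 94.0
finger_force: 0.0
```

Call:
arm_command --targets '[{"hand": -0.2,"x": 0,"y": 0,"z": 0,"yaw": 0},{"hand": -0.4,"x": 0,"y": 0,"z": 0,"yaw": 0},{"hand": -0.5,"x": 0,"y": 0,"z": 0,"yaw": 0},{"hand": -1,"x": 0,"y": 0,"z": 0,"yaw": 0},{"hand": -1,"x": 0,"y": 0,"z": 0,"yaw": 0},{"hand": -1,"x": 0,"y": 0,"z": 0,"yaw": 0},{"hand": -1,"x": 0,"y": 0,"z": 0,"yaw": 0},{"hand": -1,"x": 0,"y": 0,"z": 0,"yaw": 0}]' --newtons 15

```text
clock: 2.6
eef_pos: [488.8, -283.8, 57.5]
eef_rot: [3.142, -0.0, 1.616]
wrist_force: [1.6, 0.3, 0.7]
finger_gap: 33.5
finger_force: 0.9
```

Call:
arm_command --targets '[{"hand": -1,"x": 0,"y": 0,"z": 0,"yaw": 0},{"hand": -1,"x": 0,"y": 0,"z": 0,"yaw": 0},{"hand": -1,"x": 0,"y": 0,"z": 0,"yaw": 0},{"hand": -1,"x": 0,"y": 0,"z": 0,"yaw": 0},{"hand": -1,"x": 0,"y": 0,"z": 0,"yaw": 0}]' --newtons 20

```text
clock: 3.1
eef_pos: [489.3, -283.8, 57.6]
eef_rot: [3.141, 0.0, 1.616]
wrist_force: [5.5, -0.7, -1.4]
finger_gap: 27.3
finger_force: 20.0
```

Call:
arm_command --targets '[{"hand": -1,"x": 0,"y": -0.004,"z": 0,"yaw": 0},{"hand": -1,"x": 0,"y": -0.004,"z": 0,"yaw": 0},{"hand": -1,"x": 0,"y": -0.004,"z": 0,"yaw": 0},{"hand": -1,"x": 0,"y": -0.004,"z": 0,"yaw": 0},{"hand": -1,"x": 0,"y": -0.004,"z": 0,"yaw": 0},{"hand": -1,"x": 0,"y": 0,"z": 0,"yaw": 0}]' --newtons 25

```text
clock: 3.7
eef_pos: [468.2, -284.8, 57.6]
eef_rot: [-3.141, -0.0, 1.616]
wrist_force: [-1.4, -0.4, 3.0]
finger_gap: 27.2
finger_force: 25.0
```

Call:
arm_command --targets '[{"hand": -1,"x": 0,"y": -0.004,"z": 0,"yaw": 0},{"hand": -1,"x": 0,"y": -0.004,"z": 0,"yaw": 0},{"hand": -1,"x": 0,"y": -0.004,"z": 0,"yaw": 0},{"hand": -1,"x": 0,"y": -0.004,"z": 0,"yaw": 0},{"hand": -1,"x": 0,"y": -0.004,"z": 0,"yaw": 0},{"hand": -1,"x": 0,"y": -0.004,"z": 0,"yaw": 0},{"hand": -1,"x": 0,"y": -0.002,"z": 0,"yaw": 0},{"hand": -1,"x": 0,"y": 0,"z": 0,"yaw": 0},{"hand": -1,"x": 0,"y": 0,"z": 0,"yaw": 0}]'

```text
clock: 4.6
eef_pos: [442.5, -285.9, 57.5]
eef_rot: [-3.141, -0.0, 1.616]
wrist_force: [-3.0, -1.0, 7.6]
finger_gap: 27.3
finger_force: 25.0
```

Run:
```python
from cell import camera
import cv2,numpy as np
t=camera("top")[:,:,::-1];s=camera("side")[:,:,::-1]
cv2.imwrite("pics/g.png",np.hstack([cv2.resize(t[110:230,300:430],(400,370)),cv2.resize(s[60:160,180:290],(400,370))]))
```

```text
(no output)
```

View pics/g.png

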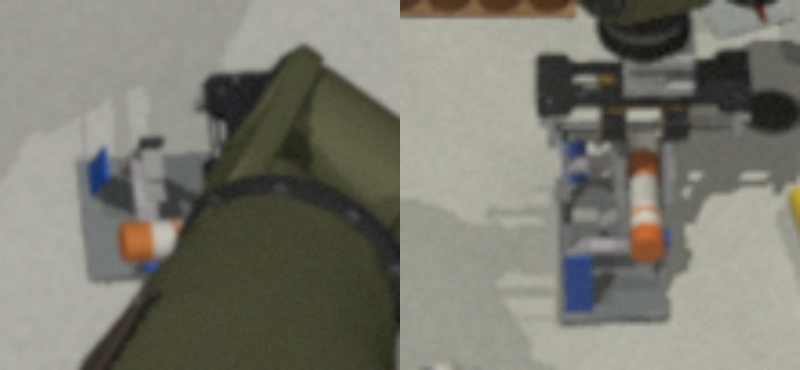

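The tube is held and sits near the rail stops, about 47 mm from the seat. The leaves are free behind it. Lifting gently.

Call:
arm_command --targets '[{"hand": -1,"x": 0,"y": 0,"z": -0.004,"yaw": 0},{"hand": -1,"x": 0,"y": 0,"z": -0.006,"yaw": 0},{"hand": -1,"x": 0,"y": 0,"z": -0.01,"yaw": 0}]'

```text
clock: 5.0
eef_pos: [442.5, -285.5, 77.4]
eef_rot: [-3.14, -0.001, 1.616]
wrist_force: [-0.4, -0.7, -2.0]
finger_gap: 27.4
finger_force: 25.0
```

Call:
arm_command --targets '[{"hand": -1,"x": 0,"y": 0,"z": -0.02,"yaw": 0},{"hand": -1,"x": 0,"y": 0,"z": -0.025,"yaw": 0},{"hand": -1,"x": 0,"y": 0,"z": -0.03,"yaw": 0},{"hand": -1,"x": 0,"y": 0,"z": -0.03,"yaw": 0},{"hand": -1,"x": 0,"y": 0,"z": -0.02,"yaw": 0},{"hand": -1,"x": 0,"y": 0,"z": 0,"yaw": 0}]'

```text
clock: 5.6
eef_pos: [443.6, -286.4, 205.6]
eef_rot: [3.138, 0.003, 1.616]
wrist_force: [0.1, -0.6, -1.4]
finger_gap: 27.4
finger_force: 25.0
```

```bash
python3 plan.py 596 325 200 1.80 20
```

```text
[ 443.6 -286.4  205.6] [3.138e+00 3.000e-03 1.616e+00] 5.6
[{"x": 0.0302, "y": 0.009, "z": 0.0003, "yaw": -0.0092}, {"x": 0.0301, "y": 0.0093, "z": 0.0003, "yaw": -0.0092}, {"x": 0.03, "y": 0.0095, "z": 0.0003, "yaw": -0.0092}, {"x": 0.0299, "y": 0.0098, "z": 0.0003, "yaw": -0.0092}, {"x": 0.0298, "y": 0.0101, "z": 0.0003, "yaw": -0.0092}, {"x": 0.0297, "y": 0.0104, "z": 0.0003, "yaw": -0.0092}, {"x": 0.0297, "y": 0.0106, "z": 0.0003, "yaw": -0.0092}, {"x": 0.0296, "y": 0.0109, "z": 0.0003, "yaw": -0.0092}, {"x": 0.0295, "y": 0.0112, "z": 0.0003, "yaw": -0.0092}, {"x": 0.0293, "y": 0.0115, "z": 0.0003, "yaw": -0.0092}, {"x": 0.0292, "y": 0.0117, "z": 0.0003, "yaw": -0.0092}, {"x": 0.0291, "y": 0.012, "z": 0.0003, "yaw": -0.0092}, {"x": 0.029, "y": 0.0123, "z": 0.0003, "yaw": -0.0092}, {"x": 0.0289, "y": 0.0125, "z": 0.0003, "yaw": -0.0092}, {"x": 0.0288, "y": 0.0128, "z": 0.0003, "yaw": -0.0092}, {"x": 0.0287, "y": 0.0131, "z": 0.0003, "yaw": -0.0092}, {"x": 0.0285, "y": 0.0133, "z": 0.0003, "yaw": -0.0092}, {"x": 0.0284, "y": 0.0136, "z": 0.0003, "yaw": -0.0092}, {"x": 0.0283, "y": 0.0138, "z": 0.0003, "yaw": -0.0092}, {"x": 0.0282, "y": 0.0141, "z": 0.0003, "yaw": -0.0092}]
```

Call:
arm_command --targets '[{"hand": -1,"x": 0.015,"y": 0.005,"z": 0,"yaw": -0.01},{"hand": -1,"x": 0.03,"y": 0.0095,"z": 0,"yaw": -0.01},{"hand": -1,"x": 0.03,"y": 0.0095,"z": 0,"yaw": -0.01},{"hand": -1,"x": 0.03,"y": 0.01,"z": 0,"yaw": -0.01},{"hand": -1,"x": 0.03,"y": 0.01,"z": 0,"yaw": -0.01},{"hand": -1,"x": 0.03,"y": 0.0105,"z": 0,"yaw": -0.01},{"hand": -1,"x": 0.0295,"y": 0.0105,"z": 0,"yaw": -0.01},{"hand": -1,"x": 0.0295,"y": 0.011,"z": 0,"yaw": -0.01},{"hand": -1,"x": 0.0295,"y": 0.011,"z": 0,"yaw": -0.01},{"hand": -1,"x": 0.0295,"y": 0.0115,"z": 0,"yaw": -0.01}]'

```text
clock: 6.6
eef_pos: [514.1, 7.3, 200.9]
eef_rot: [-3.139, -0.001, 1.717]
wrist_force: [-0.4, -0.5, -1.4]
finger_gap: 27.3
finger_force: 25.0
```

Call:
arm_command --targets '[{"hand": -1,"x": 0.029,"y": 0.012,"z": 0,"yaw": -0.01},{"hand": -1,"x": 0.029,"y": 0.012,"z": 0,"yaw": -0.01},{"hand": -1,"x": 0.029,"y": 0.0125,"z": 0,"yaw": -0.01},{"hand": -1,"x": 0.029,"y": 0.0125,"z": 0,"yaw": -0.01},{"hand": -1,"x": 0.029,"y": 0.013,"z": 0,"yaw": -0.01},{"hand": -1,"x": 0.0285,"y": 0.013,"z": 0,"yaw": -0.01},{"hand": -1,"x": 0.0285,"y": 0.0135,"z": 0,"yaw": -0.01},{"hand": -1,"x": 0.0285,"y": 0.0135,"z": 0,"yaw": -0.01},{"hand": -1,"x": 0.015,"y": 0.007,"z": 0,"yaw": 0},{"hand": -1,"x": 0,"y": 0,"z": 0,"yaw": 0}]'

```text
clock: 7.6
eef_pos: [576.2, 268.8, 200.2]
eef_rot: [-3.138, 0.0, 1.799]
wrist_force: [-0.9, -1.7, -1.8]
finger_gap: 27.3
finger_force: 25.0
```

```bash
python3 plan.py 596 325 120 1.80 4
python3 - <<'E'
from cell import camera
import cv2,numpy as np
t=camera("top")[:,:,::-1];s=camera("side")[:,:,::-1]
cv2.imwrite("pics/h.png",np.hstack([cv2.resize(t[60:190,30:190],(400,325)),cv2.resize(s[200:360,100:260],(400,400))[:325]]))
E
```

```text
[576.2 268.8 200.2] [-3.138  0.     1.799] 7.6
[{"x": 0.0126, "y": 0.008, "z": 0.02, "yaw": -0.0003}, {"x": 0.0126, "y": 0.008, "z": 0.02, "yaw": -0.0003}, {"x": 0.0126, "y": 0.008, "z": 0.02, "yaw": -0.0003}, {"x": 0.0126, "y": 0.008, "z": 0.02, "yaw": -0.0003}]
```

View pics/h.png

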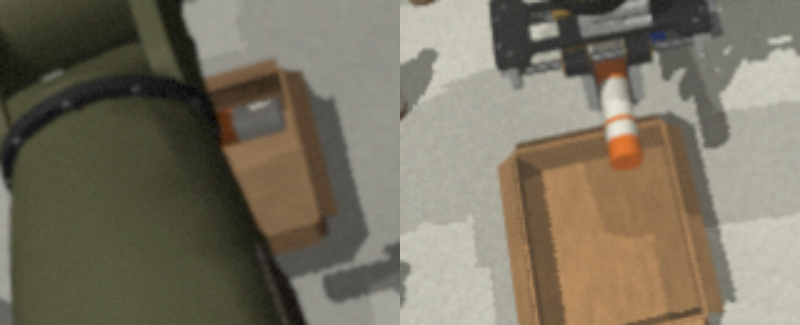

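The tube is held level and lined up with the carton, but still about 60 mm short of its centre. Moving over the centre and down.

Call:
arm_command --targets '[{"hand": -1,"x": 0.0125,"y": 0.008,"z": 0,"yaw": 0},{"hand": -1,"x": 0.0125,"y": 0.008,"z": 0.01,"yaw": 0},{"hand": -1,"x": 0.0125,"y": 0.008,"z": 0.02,"yaw": 0},{"hand": -1,"x": 0.0125,"y": 0.008,"z": 0.02,"yaw": 0},{"hand": -1,"x": 0,"y": 0,"z": 0.03,"yaw": 0},{"hand": -1,"x": 0,"y": 0,"z": 0.02,"yaw": 0},{"hand": -1,"x": 0,"y": 0,"z": 0,"yaw": 0},{"hand": -1,"x": 0,"y": 0,"z": 0,"yaw": 0}]'

```text
clock: 8.5
eef_pos: [597.5, 321.7, 103.1]
eef_rot: [3.142, 0.0, 1.795]
wrist_force: [-0.2, -0.3, -1.2]
finger_gap: 27.5
finger_force: 25.0
```

```bash
python3 plan.py 596 325 20 1.80 5
python3 - <<'E'
from cell import camera
import cv2,numpy as np
t=camera("top")[:,:,::-1];s=camera("side")[:,:,::-1]
cv2.imwrite("pics/i.png",np.hstack([cv2.resize(t[60:190,30:190],(400,325)),cv2.resize(s[230:360,100:260],(400,325))]))
E
```

```text
[597.5 321.7 103.1] [3.142 0.    1.795] 8.5
[{"x": 0.0007, "y": -0.0002, "z": 0.0166, "yaw": -0.001}, {"x": 0.0007, "y": -0.0002, "z": 0.0166, "yaw": -0.001}, {"x": 0.0007, "y": -0.0002, "z": 0.0166, "yaw": -0.001}, {"x": 0.0007, "y": -0.0002, "z": 0.0166, "yaw": -0.001}, {"x": 0.0007, "y": -0.0002, "z": 0.0166, "yaw": -0.001}]
```

View pics/i.png

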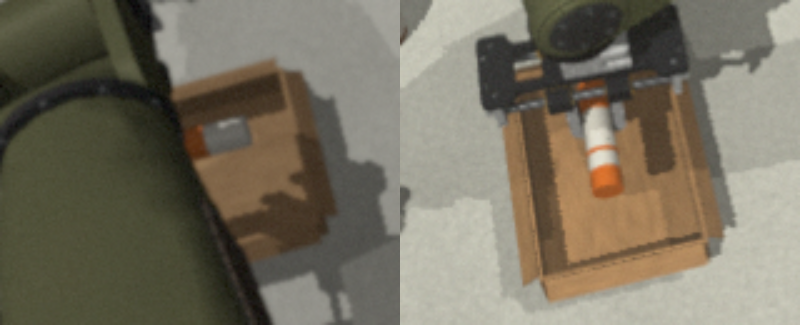

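The tube is over the carton's middle and parallel to it. Lowering it, slowing near the floor.

Call:
arm_command --targets '[{"hand": -1,"x": 0.002,"y": 0,"z": 0.015,"yaw": 0},{"hand": -1,"x": 0.001,"y": 0,"z": 0.02,"yaw": 0},{"hand": -1,"x": 0,"y": 0,"z": 0.02,"yaw": 0},{"hand": -1,"x": 0,"y": 0,"z": 0.02,"yaw": 0},{"hand": -1,"x": 0,"y": 0,"z": 0.01,"yaw": 0},{"hand": -1,"x": 0,"y": 0,"z": 0.004,"yaw": 0},{"hand": -1,"x": 0,"y": 0,"z": 0.002,"yaw": 0},{"hand": -1,"x": 0,"y": 0,"z": 0,"yaw": 0},{"hand": -1,"x": 0,"y": 0,"z": 0,"yaw": 0}]'

```text
clock: 9.5
eef_pos: [597.2, 325.4, 12.4]
eef_rot: [3.14, -0.0, 1.796]
wrist_force: [0.2, -0.5, -1.6]
finger_gap: 27.7
finger_force: 25.0
```

Call:
arm_command --targets '[{"hand": -1,"x": 0,"y": 0,"z": 0.003,"yaw": 0},{"hand": -1,"x": 0,"y": 0,"z": 0.002,"yaw": 0},{"hand": -1,"x": 0,"y": 0,"z": 0.001,"yaw": 0},{"hand": -1,"x": 0,"y": 0,"z": 0.001,"yaw": 0},{"hand": -1,"x": 0,"y": 0,"z": 0,"yaw": 0},{"hand": -1,"x": 0,"y": 0,"z": 0,"yaw": 0}]'

```text
clock: 10.1
eef_pos: [596.8, 325.2, 4.5]
eef_rot: [3.142, -0.0, 1.796]
wrist_force: [-0.2, 0.6, -0.8]
finger_gap: 27.2
finger_force: 25.0
```

Call:
arm_command --targets '[{"hand": -1,"x": 0,"y": 0,"z": 0,"yaw": 0},{"hand": -1,"x": 0,"y": 0,"z": 0,"yaw": 0},{"hand": -0.4,"x": 0,"y": 0,"z": 0,"yaw": 0},{"hand": -0.38,"x": 0,"y": 0,"z": 0,"yaw": 0},{"hand": -0.36,"x": 0,"y": 0,"z": 0,"yaw": 0},{"hand": -0.34,"x": 0,"y": 0,"z": 0,"yaw": 0},{"hand": -0.32,"x": 0,"y": 0,"z": 0,"yaw": 0},{"hand": -0.3,"x": 0,"y": 0,"z": 0,"yaw": 0},{"hand": -0.3,"x": 0,"y": 0,"z": 0,"yaw": 0},{"hand": -0.3,"x": 0,"y": 0,"z": 0,"yaw": 0}]' --newtons 3

```text
clock: 11.1
eef_pos: [596.8, 325.2, 4.5]
eef_rot: [3.142, -0.0, 1.796]
wrist_force: [-0.6, -0.2, -0.5]
finger_gap: 32.7
finger_force: 0.0
```

Call:
arm_command --targets '[{"hand": -0.2,"x": 0,"y": 0,"z": 0,"yaw": 0},{"hand": -0.1,"x": 0,"y": 0,"z": 0,"yaw": 0},{"hand": 0,"x": 0,"y": 0,"z": 0,"yaw": 0},{"hand": 0,"x": 0,"y": 0,"z": 0,"yaw": 0},{"hand": 0,"x": 0,"y": 0,"z": 0,"yaw": 0}]'

```text
clock: 11.6
eef_pos: [596.8, 325.1, 4.4]
eef_rot: [-3.142, -0.0, 1.796]
wrist_force: [-0.1, 0.1, -0.3]
finger_gap: 46.7
finger_force: 0.0
```

Call:
arm_command --targets '[{"hand": 0,"x": 0,"y": 0,"z": -0.005,"yaw": 0},{"hand": 0,"x": 0,"y": 0,"z": -0.015,"yaw": 0},{"hand": 0,"x": 0,"y": 0,"z": -0.03,"yaw": 0},{"hand": 0,"x": 0,"y": 0,"z": -0.04,"yaw": 0},{"hand": 0,"x": 0,"y": 0,"z": -0.04,"yaw": 0},{"hand": 0,"x": 0,"y": 0,"z": -0.04,"yaw": 0},{"hand": 0,"x": -0.04,"y": 0,"z": -0.03,"yaw": 0},{"hand": 0,"x": -0.04,"y": 0,"z": 0,"yaw": 0},{"hand": 0,"x": -0.04,"y": 0,"z": 0,"yaw": 0},{"hand": 0,"x": -0.04,"y": 0,"z": 0,"yaw": 0}]'

```text
clock: 12.6
eef_pos: [632.6, 167.7, 206.3]
eef_rot: [3.14, 0.0, 1.796]
wrist_force: [-0.1, -0.3, -0.5]
finger_gap: 46.8
finger_force: 0.0
```

Run:
```python
from cell import camera,manip
import cv2,numpy as np
t=camera("top")[:,:,::-1];s=camera("side")[:,:,::-1]
cv2.imwrite("pics/j.png",np.hstack([cv2.resize(t[60:190,30:290],(440,220)),cv2.resize(s[160:360,100:260],(352,440))[220:]]))
cv2.imwrite("pics/j.png",np.hstack([cv2.resize(t,(440,330)),cv2.resize(s[150:360,100:280],(283,330))]))
```

```text
(no output)
```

View pics/j.png

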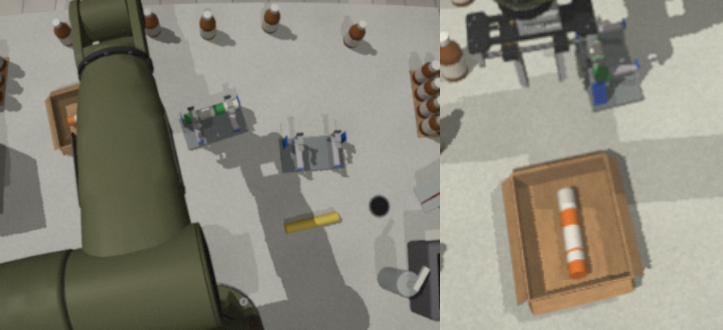

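The orange tube lies flat inside the carton, the green tube is still in its clips, and the arm is clear. Handing in.

```bash
python3 -c "
from cell import manip
print(manip.sign_off())"
```

```text
the job is handed in; nothing more can be done
None
```

The orange-capped tube was rolled out under the leaves, lifted and left lying flat in the carton (released about 4 mm above its floor because the fingertips reach lower than the tube), the green tube is still in its clips, and the job was handed in at about 13 s.

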